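Open the touch-latch fittings box and catch its lid

TASK

Open the model fittings box with the olive lid: press the white ring on its lid with closed fingertips until the touch latch clicks, then catch the lid with them as it springs up and ease it gently all the way open, never letting it fly. Leave it standing fully open, and leave the grey-lidded box shut and the other things on the desk where they are.

Things in the scene. Friction and masses are not known exactly. Their poses are not given: they have to be found in the camera images.
- olive_box: pale wooden fittings box with an olive lid, fixed to the desk: 130 mm deep (x), 190 mm wide (y) over its lamp posts; origin at the centre of its underside, front (robot's side) towards -x of its frame, z up. The lid is its sloping top, 27 degrees: hinge 60 mm behind the origin and 175 mm high, lower edge 69 mm before the origin and 109 mm high.
- olive_bar (a point): middle of a fixed aluminium light bar above the olive box, 20 mm deep, 14 mm thick, 190 mm long (y), centre 345 mm high, 14 mm before the box's origin, on 10 mm posts at the box's sides. It leaves no room for a gripper pointing straight down at the press ring: come from the front, leaning about 27 degrees, square to the lid. The rising lid passes below it (free edge ends 240 mm high).
- olive_press (a point): centre of the white ring (40 mm across) on the olive lid's outer face, 25 mm from its free lower edge, midway across: press here. Turns with the lid: z square to the face, out of the box; y along the hinge; x up the lid to the hinge. With the lid shut, z leans 27 degrees from vertical to the front of the box.
- olive_hinge (a point): middle of the olive lid's hinge line, on the lid's under face: 120 mm from the press ring along the lid's x and 6 mm under its outer face. Turns with the lid, axes as olive_press; the lid opens about +y, its lower edge swinging up.
- olive_lid (a joint): angle of the olive lid, rad: 0 latched shut, negative pressed in (bottoms at -0.06), 0.95 open at its stop. Lid 145 x 148 x 6 mm, about 120 g. A hinge spring pushes it open, about 2 N at the ring when shut, 0.45 N at the stop. Let go after the click it flies up at several rad/s; held back it follows the finger up. It stays open by itself.
- olive_latch (a joint): sliding catch of the olive box's touch latch, in m: 0 latched; it snaps to 0.014 (the click) when the lid has been pressed in about 4 to 5 mm at the ring (a push of 2 to 4 N; the lid bottoms at 7 mm). It stays released.
- grey_box: a second box exactly like the olive-lidded one, light bar included, but with a grey lid; to be left shut. Same frame and sizes as olive_box. Either box may stand on the left or on the right.
- grey_lid (a joint): angle of the grey lid in rad, 0 latched shut; works as the olive one. To be left shut.
- lifeboat_a: olive plastic lifeboat, loose, 90 mm long (x), 36 mm wide, 38 mm high; origin at the centre of its underside; a bystander
- lifeboat_b: second olive plastic lifeboat, as lifeboat_a; a bystander
- sanding_stick: wooden sanding stick, loose, 170 x 22 x 8 mm, long in x; a bystander
- bell: pewter ship's bell replica standing mouth down, loose, 68 mm across and 70 mm high; origin at the centre of its underside; a bystander
- paint_a: red paint jar, loose, 42 mm across, 55 mm high; a bystander
- paint_b: blue paint jar, loose, 42 mm across, 55 mm high; a bystander

How it is judged (in metres and radians):
On the way, in this order (a step that is already met when the one before it is completed fails the run):
1. the olive lid is pressed in until its latch clicks, with the closed fingertips at the white ring and the lid still down (value of joint olive_latch above 0.01 m and value of joint olive_lid below 0.1 rad and distance between the grasp point and olive_press below 0.05 m), for 0.02 s.
2. the olive lid is caught: for 0.3 s it is between 0.2 and 0.75 rad open (value of joint olive_lid between 0.2 and 0.75 rad), for 0.3 s.
At the end, for the whole second after the job is handed in: the olive lid stands open at its stop (above 0.88 of 0.95 rad) and still, and the grey lid is shut (below 0.05 rad) (value of joint olive_lid above 0.88 rad and velocity of joint olive_lid between -0.1 and 0.1 rad/s and value of joint grey_lid below 0.05 rad); the robot touches nothing.
It fails at once if the olive lid flies: it opens faster than 2.5 rad/s (about 0.3 m/s at the ring) (velocity of joint olive_lid above 2.5 rad/s).
It fails at once if the grey lid opens (beyond 0.1 rad) (value of joint grey_lid above 0.1 rad).
It fails at once if a loose bystander is moved by more than 30 mm (distance of any of lifeboat_a, lifeboat_b, sanding_stick, bell, paint_a, paint_b from where it was at the start of the episode above 0.03 m).
It also fails if it takes over 51 s, if anything falls off the work surface, if the arm or the gripper's body presses on something with over 40 N, if the wrist force passes 120 N, or if a joint passes its speed limit or range.

ROBOT

A 7-joint arm with a two-finger parallel gripper is mounted at the origin on the work surface. World frame = base frame: x ahead of the robot, y to its left, z up, the work surface at z = 0. Lengths are in mm, angles in rad, forces in N, time in s.
With the tool pointing down it reaches from about 400 to 875 mm from the base axis. Payload 4.4 kg.
Tool frame: the origin (TCP) lies at the very end of the fingers, on their centre line; the grasp point (between the pads) lies 19 mm behind it; z points along the fingers, y is the direction in which the jaws open and shut (so a half turn about z gives the same grasp; the last joint's range is limited). The gripper opens to 85 mm and grips with 20 to 120 N. Pads are 22 mm wide; open, the fingers measure 114 mm over their backs; the gripper's body (76 mm by 85 mm) begins 54 mm behind the grasp point. The pads swing forward as they close: fully open they stand 13 mm farther back than shut.
Start: joints at [-1.168, 0.628, 0.038, 1.517, -0.027, 0.996, -0.02], TCP at [293.66, 579.898, 231.313] pointing down, gripper open.
Joint ranges: [-3.06, 3.06], [-0.37, 2.12], [-1.25, 1.32], [0.18, 2.47], [-1.1, 4.24], [0.23, 1.98], [-2.94, 2.94]. Speed limits (rad/s): [2.57, 2.57, 3.14, 3.14, 3.14, 3.14, 3.14].

INTERFACE

Orientations are given as [roll, pitch, yaw] about the fixed x, y, z axes, in that order (R = Rz(yaw) Ry(pitch) Rx(roll)).
In Python, from cell import read_state, get_image, calibration, finish_job gives the robot as it stands. The module is installed in compiled form; this text tells all that it offers.
- The arm moves only by the tool apply_moves, never from a script. Its argument "increments" is a list of rows, each an object of numbers: "tx", "ty", "tz": the shift along the world's x, y, z in m; "rx", "ry", "rz": the turn, a rotation vector about the world's x, y, z in units of 5 degrees (1.0 is 5 degrees); "claw": the finger opening in m, from 0 to 0.0854. In form: [{"tx": .., "ty": .., "tz": .., "rx": .., "ry": .., "rz": .., "claw": ..}, ...]. A call has 1 to 12 rows; each row is the pose to reach, as a shift and turn from the pose commanded when the call began; what a row does not reach only later rows make up. A row lasts 1/10 s, in which the tool goes at most 50 mm and 8.59 degrees, less where a joint would pass 70% of its speed; a pose out of reach is approached as far as the arm can. A call with a gripper value outside its range is refused whole. The fingers move at their own pace and stop on an object; the grip force is fixed at half the most. Time passes only in rows, so rows that repeat a pose let the fingers close. It gives the time, the measured TCP pose, the force and the opening at its end, in the units of the state.
- read_state(): the state, without advancing time (a new reading comes with each control period).
- get_image(name): name is "scene" or "side" or "wrist"; returns the picture (480x640x3 uint8, red, green, blue); there is no depth.
- calibration(name): a dict with "camera_matrix" (3x3 intrinsics, pixels), "origin" and "attitude" of the camera in the world. Camera axes: x right, y up, looking along -z (the intrinsics and any distortion apply to the point x, -y, -z); pixel columns grow to the right and rows downward; lengths in mm; the calibration is good to about 2 mm. A picture is of the moment at which its call begins: read the wrist's pose just before it. calibration takes no time and is no camera call; for the wrist camera it gives the pose at the moment of the call.
- finish_job(): hands the job in, once; it reports no verdict.
The state is a dict: "clock": time; "qpos": joint angles; "qd": joint speeds; "tau": joint torques, N m; "eef_pos": TCP position; "tool_rot": TCP orientation; "force": force on the tool from outside, world axes, zero at the start; "torque": the same for the moment, N m; "width": finger opening in mm.
Only numpy, scipy, OpenCV 4.12 (cv2) and the standard library are available. Lean on these libraries where they do the work, as an engineer would, in place of code of your own. Each camera call takes 0.05 s, during which the arm holds its last target. There are 200 camera calls.

## Working session

There is one attempt and no reset: what is moved stays moved. The work goes in short steps, Python scripts to look and compute and a tool call to move; the robot and the scene stay as the last step left them, time stands still between calls to the robot, and variables do not carry over. Pictures are saved under pics/ and viewed, about 8 in all and at most 12, crops included, and the job is handed in when it is done.

Besides the shell and the picture viewer there is one more tool, called by a JSON object that holds its "op" and its "data". apply_moves: Moves the arm, as the interface text tells. Its arguments: {"type":"object","properties":{"increments":{"type":"array"}},"required":["increments"]}

```bash
mkdir -p pics; python3 - <<'E'
from cell import *
import cv2
s=read_state();print(s)
for n in("scene","side"):
    c=calibration(n);print(n,c)
    cv2.imwrite(f"pics/{n}0.png",get_image(n)[:,:,::-1])
E
```

```text
{'clock': 0.0, 'qpos': array([-1.1677978 ,  0.62934277,  0.03844868,  1.51839126, -0.02700197,
        0.99629489, -0.0200017 ]), 'qd': array([-0.00082535, -0.00088161, -0.00020408, -0.00028836,  0.00086369,
        0.00030979, -0.00190653]), 'tau': array([ 5.38365439e-04, -5.63408375e+01,  1.22680720e+00, -1.93446225e+01,
        1.11327539e-02,  1.05422043e-02, -1.77146029e-05]), 'eef_pos': array([293.36963762, 579.31592314, 230.3839518 ]), 'tool_rot': array([-3.13967479e+00,  2.79740711e-05,  2.67278542e+00]), 'force': array([ 0.6399156 , -0.1071282 , -0.18317348]), 'torque': array([-0.00840317, -0.01167838,  0.03039656]), 'width': 85.45397568478869}
scene {'camera_matrix': array([[450.20648838,   0.        , 321.47959037],
       [  0.        , 450.20648838, 232.13560584],
       [  0.        ,   0.        ,   1.        ]]), 'origin': array([1171.61853235, -100.89722075, 1122.36159476]), 'attitude': array([0.61311518, 0.00496089, 1.4036111 ])}
side {'camera_matrix': array([[561.15343037,   0.        , 330.5217531 ],
       [  0.        , 561.15343037, 232.98248373],
       [  0.        ,   0.        ,   1.        ]]), 'origin': array([-173.66247512, -923.21694347,  972.07542105]), 'attitude': array([ 0.98424444,  0.02309886, -0.65952681])}
```

View pics/scene0.png

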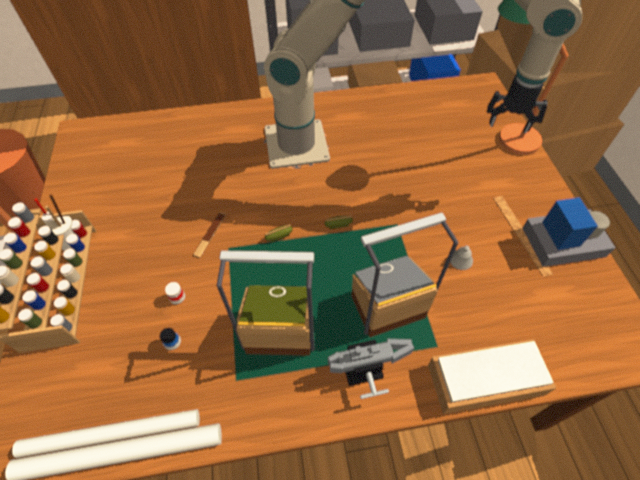

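View pics/side0.png

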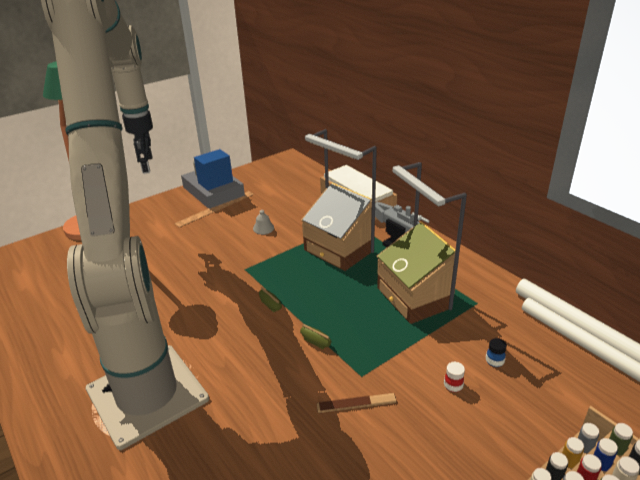

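Scene view: the olive box is at about (277,310) with its ring at (277,292) and its bar from (221,256) to (313,259). The grey box is at (395,290). In the side view the olive ring is at (400,265) and its bar runs from (396,170) to (440,200). Next I'll triangulate these points.

```bash
cat > h.py <<'E'
import numpy as np,cv2
from scipy.spatial.transform import Rotation as R
from cell import *
def ray(n,uv,c=None):
    c=c or calibration(n);K=c["camera_matrix"]
    d=np.linalg.inv(K)@[uv[0],uv[1],1];d=R.from_euler("xyz",c["attitude"]).as_matrix()@(d*[1,-1,-1])
    return np.array(c["origin"]),d/np.linalg.norm(d)
def tri(a,b):
    (p,d),(q,e)=a,b
    t=np.linalg.lstsq(np.c_[d,-e],q-p,rcond=None)[0]
    A,B=p+t[0]*d,q+t[1]*e
    return (A+B)/2,np.linalg.norm(A-B)
def plane(r,z): return r[0]+r[1]*(z-r[0][2])/r[1][2]
def proj(n,P):
    c=calibration(n);v=R.from_euler("xyz",c["attitude"]).as_matrix().T@(np.array(P)-c["origin"])
    u=c["camera_matrix"]@(v*[1,-1,-1]);return u[:2]/u[2]
E
python3 - <<'E'
from h import *
I={n:cv2.imread(f"pics/{n}0.png") for n in("scene","side")}
for n,bx in(("scene",(205,210,250,150)),("side",(290,120,200,200))):
    x,y,w,h=bx
    g=I[n][y:y+h,x:x+w];hsv=cv2.cvtColor(g,cv2.COLOR_BGR2HSV)
    m=((hsv[:,:,1]<70)&(hsv[:,:,2]>170)).astype('uint8')
    k,l,s,c=cv2.connectedComponentsWithStats(m)
    for i in range(1,k):
        if s[i,4]>15:
            pts=np.argwhere(l==i)[:,::-1].astype(np.float32)
            r=cv2.minAreaRect(pts);print(n,s[i,4],s[i,:4]+[x,y,0,0],(c[i]+[x,y]).round(1),(cv2.boxPoints(r)+[x,y]).round(0).tolist())
a=cv2.resize(I["scene"][210:360,205:455],None,fx=3,fy=3,interpolation=2)
b=cv2.resize(I["side"][120:320,290:490],None,fx=3,fy=3,interpolation=2)
cv2.imwrite("pics/a.png",a);cv2.imwrite("pics/b.png",b)
E
```

```text
scene 705 [362 213  84  31] [403.2 228.1] [[361.0, 236.0], [443.0, 211.0], [446.0, 220.0], [364.0, 244.0]]
scene 792 [220 251  94  10] [267.  255.4] [[220.0, 259.0], [220.0, 250.0], [313.0, 252.0], [313.0, 261.0]]
scene 61 [381 263  13  11] [387.6 267.9] [[381.0, 263.0], [393.0, 263.0], [393.0, 273.0], [381.0, 273.0]]
scene 19 [281 288   5   8] [283.4 291.4] [[281.0, 295.0], [282.0, 288.0], [286.0, 288.0], [284.0, 296.0]]
scene 59 [439 355  16   5] [447.5 357.6] [[439.0, 355.0], [454.0, 355.0], [454.0, 359.0], [439.0, 359.0]]
side 233 [306 134  56  22] [333.5 144.5] [[306.0, 137.0], [307.0, 133.0], [361.0, 152.0], [360.0, 156.0]]
side 804 [328 165  44  34] [352.4 179.7] [[326.0, 176.0], [335.0, 158.0], [379.0, 183.0], [370.0, 200.0]]
side 348 [393 166  51  36] [418.5 183.4] [[393.0, 168.0], [396.0, 163.0], [444.0, 198.0], [440.0, 203.0]]
side 158 [376 181  16  17] [381.4 189.5] [[376.0, 181.0], [391.0, 181.0], [391.0, 197.0], [376.0, 197.0]]
side 1625 [303 187  58  50] [333.1 211.7] [[303.0, 219.0], [321.0, 182.0], [362.0, 203.0], [344.0, 239.0]]
side 53 [346 190  24  17] [360.2 197.1] [[345.0, 192.0], [350.0, 185.0], [369.0, 199.0], [364.0, 206.0]]
side 77 [392 258  16  14] [399.8 264.9] [[390.0, 263.0], [404.0, 256.0], [409.0, 266.0], [395.0, 273.0]]
```

View pics/a.png

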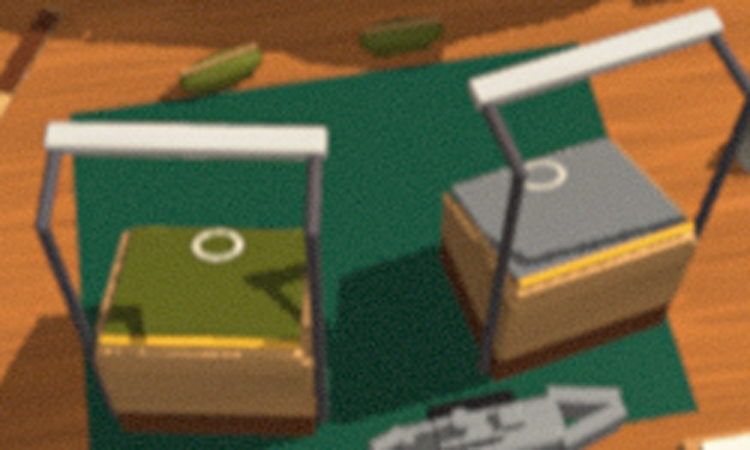

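View pics/b.png

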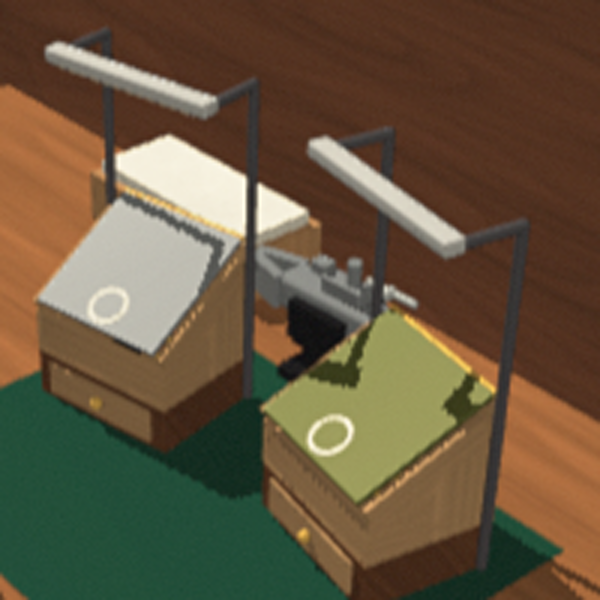

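Crops: the olive ring centre is at scene (277.5,291.6) and side (400.2,264.9). The lid corners are clear in the side view. The front edge runs from crop (262,408) to (362,502).

```bash
python3 - <<'E'
from h import *
S=lambda x,y:(205+x/3-.33,210+y/3-.33); D=lambda x,y:(290+x/3-.33,120+y/3-.33)
f=lambda a,b:tri(ray("scene",a),ray("side",b))
P,e=f(S(218,245),D(331,435));print("ring",P,e)
print("ring plane", plane(ray("scene",S(218,245)),126.1),plane(ray("side",D(331,435)),126.1))
def yaw(a,b,n,z):
    A=plane(ray(n,a),z);B=plane(ray(n,b),z);v=A-B if A[1]>B[1] else B-A
    return A.round(1),B.round(1),np.linalg.norm(v),np.degrees(np.arctan2(-v[0],v[1]))
print("bar scene",yaw(S(48,124),S(326,128),"scene",352))
print("bar side",yaw(D(320,138),D(462,238),"side",352))
print("front edge side",yaw(D(262,408),D(362,502),"side",115))
print("hinge scene",yaw(S(100,338),S(305,342),"scene",181))
print("hinge side",yaw(D(392,308),D(496,390),"side",181))
for nm,a,b in(("grey barS",S(470,84),S(712,10)),):print(nm,yaw(a,b,"scene",352))
print("grey ring",f(S(544,174),D(109,305)))
# predict box from yaw guess
E
```

```text
ring [ 637.83351279 -127.4163838   125.00624643] 1.5255267751311783
ring plane [ 637.91385889 -126.77425454  126.1       ] [ 636.99526198 -129.24755198  126.1       ]
bar scene (array([ 648. , -224.5,  352. ]), array([683.1, -39.1, 352. ]), np.float64(188.67025407123938), np.float64(-10.737204898236708))
bar side (array([690. , -46.2, 352. ]), array([ 658.2, -229. ,  352. ]), np.float64(185.57694050597124), np.float64(-9.858881571603288))
front edge side (array([628.7, -52.8, 115. ]), array([ 604.9, -199.2,  115. ]), np.float64(148.30512822976095), np.float64(-9.224929907857248))
hinge scene (array([ 729.9, -221. ,  181. ]), array([758.9, -70.3, 181. ]), np.float64(153.40313194464642), np.float64(-10.898334489560234))
hinge side (array([752.1, -81.3, 181. ]), array([ 728.3, -221.3,  181. ]), np.float64(142.07399796439537), np.float64(-9.663878077293537))
grey barS (array([664.4,  64.6, 352. ]), array([630.9, 249.6, 352. ]), np.float64(188.02006081335676), np.float64(10.250202228877907))
grey ring (array([618.37671861, 153.78756782, 125.1275041 ]), np.float64(3.946472902428906))
```

```bash
cat >> h.py <<'E'
psi=np.radians(-10.1);ring0=np.array([637.9,-127.5,126.])
Rb=R.from_euler("z",psi)
hinge=ring0+Rb.apply([109.6,0,49.1])
a=Rb.apply([-np.sin(np.radians(27)),0,np.cos(np.radians(27))])
ex,ey=Rb.apply([1,0,0]),Rb.apply([0,1,0])
Rt=R.from_matrix(np.c_[np.cross(ey,-a),ey,-a])
def to(P):
    s=read_state();Rc=R.from_euler("xyz",s["tool_rot"])
    return ((P-s["eef_pos"])/1000).round(4),(np.degrees((Rt*Rc.inv()).as_rotvec())/5).round(2)
def ringat(th,off=0): # ring point at lid angle th
    b=np.radians(27)-th
    return hinge+Rb.apply([-120*np.cos(b)-(6+off)*np.sin(b),0,-120*np.sin(b)+(6+off)*np.cos(b)])
E
python3 - <<'E'
from h import *
print(a,hinge,ringat(0),ring0+110*a,to(ring0+110*a))
print((ringat(.95)-ring0))
E
```

```text
[-0.44695509  0.07961483  0.89100652] [ 745.80154853 -146.72019318  175.1       ] [ 637.85596721 -127.49215657  125.96717918] [ 588.73494003 -118.74236896  224.01071766] (array([ 0.2953, -0.6982, -0.0065]), array([-1.7 , -5.15,  3.29]))
[  5.76536762  -1.02696839 109.70698906]
```

{"op": "apply_moves", "data": {"increments": [{"tx": 0.12, "ty": -0.35, "tz": 0.06, "rx": -1.7, "ry": -5.15, "rz": 3.29, "claw": 0}, {"tx": 0.12, "ty": -0.35, "tz": 0.06, "rx": -1.7, "ry": -5.15, "rz": 3.29, "claw": 0}, {"tx": 0.12, "ty": -0.35, "tz": 0.06, "rx": -1.7, "ry": -5.15, "rz": 3.29, "claw": 0}, {"tx": 0.12, "ty": -0.35, "tz": 0.06, "rx": -1.7, "ry": -5.15, "rz": 3.29, "claw": 0}, {"tx": 0.12, "ty": -0.35, "tz": 0.06, "rx": -1.7, "ry": -5.15, "rz": 3.29, "claw": 0}, {"tx": 0.12, "ty": -0.35, "tz": 0.06, "rx": -1.7, "ry": -5.15, "rz": 3.29, "claw": 0}, {"tx": 0.12, "ty": -0.35, "tz": 0.06, "rx": -1.7, "ry": -5.15, "rz": 3.29, "claw": 0}, {"tx": 0.12, "ty": -0.35, "tz": 0.06, "rx": -1.7, "ry": -5.15, "rz": 3.29, "claw": 0}, {"tx": 0.12, "ty": -0.35, "tz": 0.06, "rx": -1.7, "ry": -5.15, "rz": 3.29, "claw": 0}, {"tx": 0.12, "ty": -0.35, "tz": 0.06, "rx": -1.7, "ry": -5.15, "rz": 3.29, "claw": 0}]}}

```text
clock: 1.1
eef_pos: [413.7, 230.1, 291.4]
tool_rot: [3.138, 0.471, 2.964]
force: [-0.4, 1.0, 0.4]
width: 0.1
```

```bash
python3 -c "
from h import *
s=read_state();print(s['eef_pos'],s['qpos'],s['force'],s['width'],s['clock']);print(to(ring0+110*a))"
```

```text
[413.67688183 230.10321555 291.43189462] [-1.18425672  0.19882155  0.38550593  2.22122759  0.62712077  0.55471218
  0.06917415] [-0.38672374  0.96846187  0.41344635] 0.14382144211929385 1.1
(array([ 0.1751, -0.3488, -0.0674]), array([-0.03,  0.01,  0.  ]))
```

{"op": "apply_moves", "data": {"increments": [{"tx": 0.09, "ty": -0.18, "tz": -0.02}, {"tx": 0.09, "ty": -0.18, "tz": -0.02}, {"tx": 0.09, "ty": -0.18, "tz": -0.02}, {"tx": 0.09, "ty": -0.18, "tz": -0.02}, {"tx": 0.175, "ty": -0.349, "tz": -0.067}, {"tx": 0.175, "ty": -0.349, "tz": -0.067}, {"tx": 0.175, "ty": -0.349, "tz": -0.067}, {"tx": 0.175, "ty": -0.349, "tz": -0.067}, {"tx": 0.175, "ty": -0.349, "tz": -0.067}, {"tx": 0.175, "ty": -0.349, "tz": -0.067}]}}

```text
$.increments[0]: bad value
```

```bash
python3 - <<'E'
from h import *
s=read_state();print(s['eef_pos'],s['qpos'],s['force'],s['clock']);print(to(ring0+110*a),to(ring0+15*a))
c=calibration("wrist");im=get_image("wrist")[:,:,::-1];print(c)
cv2.imwrite("pics/w1.png",im)
v=R.from_euler("xyz",c["attitude"]).as_matrix().T@(ring0-c["origin"]);u=c["camera_matrix"]@(v*[1,-1,-1]);print(u/u[2])
E
```

```text
[413.67688183 230.10321555 291.43189462] [-1.18425672  0.19882155  0.38550593  2.22122759  0.62712077  0.55471218
  0.06917415] [-0.38672374  0.96846187  0.41344635] 1.1
(array([ 0.1751, -0.3488, -0.0674]), array([-0.03,  0.01,  0.  ])) (array([ 0.2175, -0.3564, -0.1521]), array([-0.03,  0.01,  0.  ]))
{'camera_matrix': array([[388.11049186,   0.        , 325.51686255],
       [  0.        , 388.11049186, 238.25242032],
       [  0.        ,   0.        ,   1.        ]]), 'origin': array([291.46993449, 251.53242183, 388.82372531]), 'attitude': array([-0.7395597 , -0.00401098,  1.39336665])}
[ 66.03561233 341.92166526   1.        ]
```

View pics/w1.png

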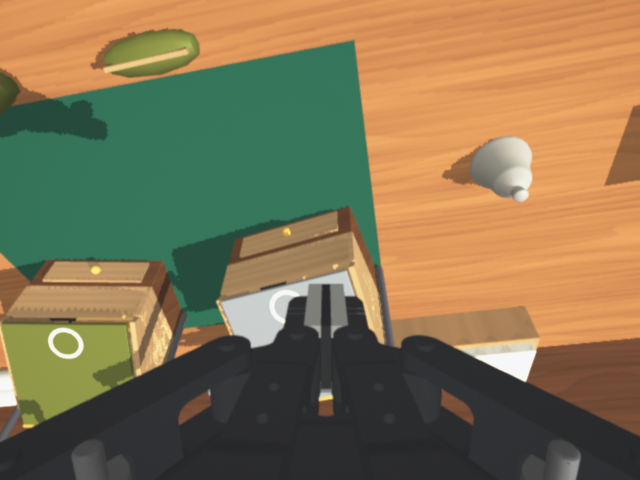

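The move was refused because every row needs all seven keys. The wrist view shows the olive ring at (66,343), and the estimate predicted (66,342), so the location is confirmed.

{"op": "apply_moves", "data": {"increments": [{"tx": 0.09, "ty": -0.18, "tz": -0.02, "rx": 0, "ry": 0, "rz": 0, "claw": 0}, {"tx": 0.09, "ty": -0.18, "tz": -0.02, "rx": 0, "ry": 0, "rz": 0, "claw": 0}, {"tx": 0.09, "ty": -0.18, "tz": -0.02, "rx": 0, "ry": 0, "rz": 0, "claw": 0}, {"tx": 0.09, "ty": -0.18, "tz": -0.02, "rx": 0, "ry": 0, "rz": 0, "claw": 0}, {"tx": 0.175, "ty": -0.349, "tz": -0.067, "rx": 0, "ry": 0, "rz": 0, "claw": 0}, {"tx": 0.175, "ty": -0.349, "tz": -0.067, "rx": 0, "ry": 0, "rz": 0, "claw": 0}, {"tx": 0.175, "ty": -0.349, "tz": -0.067, "rx": 0, "ry": 0, "rz": 0, "claw": 0}, {"tx": 0.175, "ty": -0.349, "tz": -0.067, "rx": 0, "ry": 0, "rz": 0, "claw": 0}, {"tx": 0.175, "ty": -0.349, "tz": -0.067, "rx": 0, "ry": 0, "rz": 0, "claw": 0}, {"tx": 0.175, "ty": -0.349, "tz": -0.067, "rx": 0, "ry": 0, "rz": 0, "claw": 0}]}}

```text
clock: 2.15
eef_pos: [587.5, -110.3, 225.4]
tool_rot: [3.136, 0.472, 2.97]
force: [0.8, 0.8, -0.5]
width: -0.2
```

```bash
python3 -c "
from h import *
s=read_state();print(s['eef_pos'],s['qpos'],s['force'],s['clock']);print(to(ring0+12*a))"
```

```text
[ 587.48437313 -110.32247239  225.35652353] [ 0.44962138  0.42924977 -0.43346827  2.12206758  0.96288499  0.25113141
  0.59630457] [ 0.80508574  0.79669025 -0.48660533] 2.15
(array([ 0.0451, -0.0162, -0.0887]), array([-0.06,  0.02, -0.08]))
```

{"op": "apply_moves", "data": {"increments": [{"tx": 0.0, "ty": 0.0, "tz": 0.0, "rx": 0, "ry": 0, "rz": 0, "claw": 0}, {"tx": 0.01, "ty": -0.002, "tz": -0.02, "rx": 0, "ry": 0, "rz": 0, "claw": 0}, {"tx": 0.02, "ty": -0.004, "tz": -0.04, "rx": 0, "ry": 0, "rz": 0, "claw": 0}, {"tx": 0.02, "ty": -0.004, "tz": -0.04, "rx": 0, "ry": 0, "rz": 0, "claw": 0}]}}

```text
clock: 2.55
eef_pos: [605.8, -115.7, 182.5]
tool_rot: [3.138, 0.467, 2.966]
force: [-0.4, 0.7, -0.6]
width: -0.2
```

```bash
python3 -c "
from h import *
s=read_state();print(s['eef_pos'],s['qpos'],s['force'],s['clock']);print(to(ring0+12*a))"
```

```text
[ 605.83292201 -115.73611232  182.53287969] [ 0.43295557  0.52857595 -0.4219197   2.11296135  1.31947995  0.23998316
  0.25349591] [-0.41598527  0.67287553 -0.61357313] 2.55
(array([ 0.0267, -0.0108, -0.0458]), array([-0.04, -0.04, -0.03]))
```

{"op": "apply_moves", "data": {"increments": [{"tx": 0.008, "ty": -0.004, "tz": -0.01, "rx": 0.07, "ry": 0.4, "rz": 0, "claw": 0}, {"tx": 0.016, "ty": -0.007, "tz": -0.025, "rx": 0.14, "ry": 0.8, "rz": 0, "claw": 0}, {"tx": 0.016, "ty": -0.007, "tz": -0.025, "rx": 0.14, "ry": 0.8, "rz": 0, "claw": 0}, {"tx": 0.016, "ty": -0.007, "tz": -0.025, "rx": 0.14, "ry": 0.8, "rz": 0, "claw": 0}]}}

```text
clock: 2.95
eef_pos: [621.6, -122.9, 160.8]
tool_rot: [3.139, 0.401, 2.966]
force: [-0.4, 0.3, 0.0]
width: -0.1
```

```bash
python3 -c "
from h import *
s=read_state();print(s['eef_pos'],s['qpos'],s['force'],s['clock']);print(to(ring0+12*a))
d=s['eef_pos']-ring0;print('box frame',Rb.inv().apply(d),'height over lid',d@a, 'lean',np.degrees(np.arccos(-R.from_euler('xyz',s['tool_rot']).as_matrix()[2,2])))"
```

```text
[ 621.58186936 -122.87741067  160.83392264] [ 0.50319186  0.6095013  -0.52724985  2.02352364  1.12209491  0.34733863
  0.48198501] [-0.44710489  0.317535    0.04826792] 2.95
(array([ 0.011 , -0.0037, -0.0241]), array([-0.17, -0.79, -0.02]))
box frame [-16.87589986   1.68929675  34.83392264] height over lid 38.69875054902342 lean 22.955204325227577
```

{"op": "apply_moves", "data": {"increments": [{"tx": 0.0045, "ty": -0.0008, "tz": -0.009, "rx": 0, "ry": 0, "rz": 0, "claw": 0}, {"tx": 0.009, "ty": -0.0016, "tz": -0.018, "rx": 0, "ry": 0, "rz": 0, "claw": 0}, {"tx": 0.0134, "ty": -0.0024, "tz": -0.0267, "rx": 0, "ry": 0, "rz": 0, "claw": 0}, {"tx": 0.0143, "ty": -0.0026, "tz": -0.0285, "rx": 0, "ry": 0, "rz": 0, "claw": 0}, {"tx": 0.0152, "ty": -0.0028, "tz": -0.0303, "rx": 0, "ry": 0, "rz": 0, "claw": 0}, {"tx": 0.0152, "ty": -0.0028, "tz": -0.0303, "rx": 0, "ry": 0, "rz": 0, "claw": 0}]}}

```text
clock: 3.55
eef_pos: [636.8, -126.4, 131.0]
tool_rot: [3.14, 0.401, 2.966]
force: [0.5, 0.0, 0.4]
width: 0.1
```

```bash
cat > st.py <<'E'
from h import *
s=read_state();print(s['eef_pos'].round(1),s['qpos'].round(3),'F',s['force'].round(2),'F.a',s['force']@a,s['clock'])
d=s['eef_pos']-ring0;print('box',Rb.inv().apply(d).round(1),'height',d@a)
E
python3 st.py
```

```text
[ 636.8 -126.4  131. ] [ 0.452  0.666 -0.456  2.005  1.23   0.306  0.382] F [0.53 0.05 0.39] F.a 0.1132314681851171 3.55
box [-1.3  0.9  5. ] height 5.027102511866349
```

{"op": "apply_moves", "data": {"increments": [{"tx": 0.0009, "ty": -0.0002, "tz": -0.0018, "rx": 0, "ry": 0, "rz": 0, "claw": 0}, {"tx": 0.0018, "ty": -0.0003, "tz": -0.0036, "rx": 0, "ry": 0, "rz": 0, "claw": 0}, {"tx": 0.0027, "ty": -0.0005, "tz": -0.0053, "rx": 0, "ry": 0, "rz": 0, "claw": 0}, {"tx": 0.0027, "ty": -0.0005, "tz": -0.0053, "rx": 0, "ry": 0, "rz": 0, "claw": 0}]}}

```text
clock: 3.95
eef_pos: [639.6, -127.4, 124.9]
tool_rot: [3.14, 0.401, 2.965]
force: [0.0, -0.9, 0.2]
width: -0.2
```

```bash
python3 st.py
```

```text
[ 639.6 -127.4  124.9] [ 0.445  0.678 -0.446  2.     1.252  0.3    0.362] F [ 0.02 -0.88  0.25] F.a 0.14334093343560467 3.95
box [ 1.7  0.4 -1.1] height -1.7226690906015494
```

Height is −1.7 mm with no clear force yet, so I'll keep going in 1 mm steps.

{"op": "apply_moves", "data": {"increments": [{"tx": 0.00045, "ty": -0.0001, "tz": -0.0009, "rx": 0, "ry": 0, "rz": 0, "claw": 0}, {"tx": 0.0009, "ty": -0.0002, "tz": -0.0018, "rx": 0, "ry": 0, "rz": 0, "claw": 0}, {"tx": 0.0009, "ty": -0.0002, "tz": -0.0018, "rx": 0, "ry": 0, "rz": 0, "claw": 0}]}}

```text
clock: 4.25
eef_pos: [640.5, -127.6, 123.2]
tool_rot: [3.14, 0.401, 2.965]
force: [-1.7, -0.0, 1.7]
width: 0.2
```

```bash
python3 st.py
```

```text
[ 640.5 -127.6  123.2] [ 0.443  0.681 -0.444  1.999  1.259  0.298  0.355] F [-1.73 -0.    1.72] F.a 2.3078926868692387 4.25
box [ 2.6  0.4 -2.8] height -3.658362349899475
```

{"op": "apply_moves", "data": {"increments": [{"tx": 0.00045, "ty": -0.0001, "tz": -0.0009, "rx": 0, "ry": 0, "rz": 0, "claw": 0}, {"tx": 0.00045, "ty": -0.0001, "tz": -0.0009, "rx": 0, "ry": 0, "rz": 0, "claw": 0}]}}

```text
clock: 4.45
eef_pos: [640.9, -127.6, 122.3]
tool_rot: [3.14, 0.401, 2.965]
force: [-0.8, 0.8, 1.6]
width: -0.3
```

```bash
python3 st.py
```

```text
[ 640.9 -127.6  122.3] [ 0.442  0.683 -0.442  1.998  1.262  0.298  0.352] F [-0.77  0.78  1.62] F.a 1.8464048173732626 4.45
box [ 3.   0.4 -3.7] height -4.625003755386318
```

{"op": "apply_moves", "data": {"increments": [{"tx": 0.00045, "ty": -0.0001, "tz": -0.0009, "rx": 0, "ry": 0, "rz": 0, "claw": 0}, {"tx": 0.00045, "ty": -0.0001, "tz": -0.0009, "rx": 0, "ry": 0, "rz": 0, "claw": 0}]}}

```text
clock: 4.65
eef_pos: [641.4, -127.8, 121.4]
tool_rot: [3.14, 0.401, 2.965]
force: [-1.9, 0.3, 2.0]
width: -0.1
```

```bash
python3 st.py
```

```text
[ 641.4 -127.8  121.4] [ 0.441  0.685 -0.441  1.997  1.266  0.297  0.348] F [-1.87  0.35  1.99] F.a 2.6338796250659073 4.65
box [ 3.5  0.3 -4.6] height -5.680283019341995
```

{"op": "apply_moves", "data": {"increments": [{"tx": 0.00045, "ty": -0.0001, "tz": -0.0009, "rx": 0, "ry": 0, "rz": 0, "claw": 0}, {"tx": 0.00045, "ty": -0.0001, "tz": -0.0009, "rx": 0, "ry": 0, "rz": 0, "claw": 0}]}}

```text
clock: 4.85
eef_pos: [641.8, -127.8, 120.6]
tool_rot: [3.14, 0.401, 2.965]
force: [-2.2, 0.4, 1.7]
width: -0.4
```

```bash
python3 st.py
```

```text
[ 641.8 -127.8  120.6] [ 0.44   0.686 -0.439  1.997  1.27   0.296  0.345] F [-2.15  0.43  1.7 ] F.a 2.5083692495021928 4.85
box [ 3.9  0.4 -5.4] height -6.62551520761574
```

{"op": "apply_moves", "data": {"increments": [{"tx": 0.00045, "ty": -0.0001, "tz": -0.0009, "rx": 0, "ry": 0, "rz": 0, "claw": 0}, {"tx": 0.00045, "ty": -0.0001, "tz": -0.0009, "rx": 0, "ry": 0, "rz": 0, "claw": 0}]}}

```text
clock: 5.05
eef_pos: [642.1, -127.8, 120.0]
tool_rot: [3.14, 0.401, 2.965]
force: [-4.6, 0.3, 7.2]
width: -0.1
```

```bash
python3 st.py
```

```text
[ 642.1 -127.8  120. ] [ 0.439  0.687 -0.438  1.997  1.273  0.295  0.341] F [-4.59  0.35  7.19] F.a 8.48535653734005 5.05
box [ 4.2  0.4 -6. ] height -7.281392875142663
```

Force is 8.5 N at −7.3 mm, so the lid is bottomed past the click. Now I'll ease off along the lid's arc.

```bash
python3 - <<'E'
from h import *
o=lambda t:11*abs(np.sin(t-np.radians(4)))
p0=read_state()['eef_pos']
b=ringat(-.06,1.)
for t in(-.03,0,.04,.08,.12,.16,.2,.24,.28,.32,.36,.4,.44,.48,.55,.6,.7,.8,.9,.95,1.0):
    print(t,((ringat(t,o(t))-b)/1000).round(4), ringat(t,o(t)).round(1))
print(p0-b)
E
```

```text
-0.03 [-0.0016  0.0003  0.0033] [ 638.8 -127.7  123.7]
0 [-0.0029  0.0005  0.0063] [ 637.5 -127.4  126.7]
0.04 [-0.0046  0.0008  0.0103] [ 635.9 -127.1  130.7]
0.08 [-0.0062  0.0011  0.0146] [ 634.3 -126.9  135. ]
0.12 [-0.0078  0.0014  0.0196] [ 632.7 -126.6  140. ]
0.16 [-0.0092  0.0016  0.0247] [ 631.2 -126.3  145. ]
0.2 [-0.0104  0.0019  0.0298] [ 630.  -126.1  150.1]
0.24 [-0.0114  0.002   0.0349] [ 629.  -125.9  155.3]
0.28 [-0.0122  0.0022  0.0401] [ 628.3 -125.8  160.4]
0.32 [-0.0127  0.0023  0.0453] [ 627.7 -125.7  165.6]
0.36 [-0.0131  0.0023  0.0505] [ 627.4 -125.6  170.9]
0.4 [-0.0132  0.0023  0.0558] [ 627.3 -125.6  176.1]
0.44 [-0.013   0.0023  0.061 ] [ 627.4 -125.6  181.3]
0.48 [-0.0127  0.0023  0.0662] [ 627.8 -125.7  186.5]
0.55 [-0.0116  0.0021  0.0752] [ 628.9 -125.9  195.6]
0.6 [-0.0104  0.0018  0.0816] [ 630.1 -126.1  202. ]
0.7 [-0.0069  0.0012  0.0941] [ 633.5 -126.7  214.5]
0.8 [-0.0022  0.0004  0.1061] [ 638.2 -127.6  226.5]
0.9 [ 0.0037 -0.0007  0.1175] [ 644.1 -128.6  237.8]
0.95 [ 0.0071 -0.0013  0.1229] [ 647.5 -129.2  243.2]
1.0 [ 0.0107 -0.0019  0.1281] [ 651.2 -129.9  248.4]
[ 1.65407591  0.12962291 -0.37620342]
```

{"op": "apply_moves", "data": {"increments": [{"tx": -0.0016, "ty": 0.0003, "tz": 0.0033, "rx": 0, "ry": 0, "rz": 0, "claw": 0}, {"tx": -0.003, "ty": 0.0005, "tz": 0.0063, "rx": 0, "ry": 0, "rz": 0, "claw": 0}, {"tx": -0.0046, "ty": 0.0008, "tz": 0.0103, "rx": 0, "ry": 0, "rz": 0, "claw": 0}, {"tx": -0.0062, "ty": 0.0011, "tz": 0.0146, "rx": 0, "ry": 0, "rz": 0, "claw": 0}, {"tx": -0.0078, "ty": 0.0014, "tz": 0.0196, "rx": 0, "ry": 0, "rz": 0, "claw": 0}, {"tx": -0.0092, "ty": 0.0016, "tz": 0.0247, "rx": 0, "ry": 0, "rz": 0, "claw": 0}, {"tx": -0.0104, "ty": 0.0019, "tz": 0.0298, "rx": 0, "ry": 0, "rz": 0, "claw": 0}, {"tx": -0.0114, "ty": 0.002, "tz": 0.0349, "rx": 0, "ry": 0, "rz": 0, "claw": 0}, {"tx": -0.0122, "ty": 0.0022, "tz": 0.0401, "rx": 0, "ry": 0, "rz": 0, "claw": 0}, {"tx": -0.0131, "ty": 0.0023, "tz": 0.0453, "rx": 0, "ry": 0, "rz": 0, "claw": 0}, {"tx": -0.0141, "ty": 0.0023, "tz": 0.0505, "rx": 0, "ry": 0, "rz": 0, "claw": 0}, {"tx": -0.0145, "ty": 0.0023, "tz": 0.0558, "rx": 0, "ry": 0, "rz": 0, "claw": 0}]}}

```text
clock: 6.25
eef_pos: [628.4, -125.5, 176.4]
tool_rot: [3.14, 0.402, 2.965]
force: [0.8, -0.2, 1.3]
width: 0.2
```

```bash
python3 st.py; python3 - <<'E'
from h import *
a=get_image("side")[:,:,::-1];b=get_image("wrist")[:,:,::-1]
A=cv2.resize(a[120:320,290:490],(480,480),interpolation=2);B=cv2.resize(b,(320,240))
c=np.zeros((480,800,3),np.uint8);c[:,:480]=A;c[:240,480:]=B;cv2.imwrite("pics/c2.png",c)
E
```

```text
[ 628.4 -125.5  176.4] [ 0.554  0.606 -0.602  1.992  1.067  0.406  0.548] F [ 0.79 -0.17  1.27] F.a 0.7679561179432782 6.25
box [-9.7  0.3 50.4] height 49.26884826264002
```

View pics/c2.png

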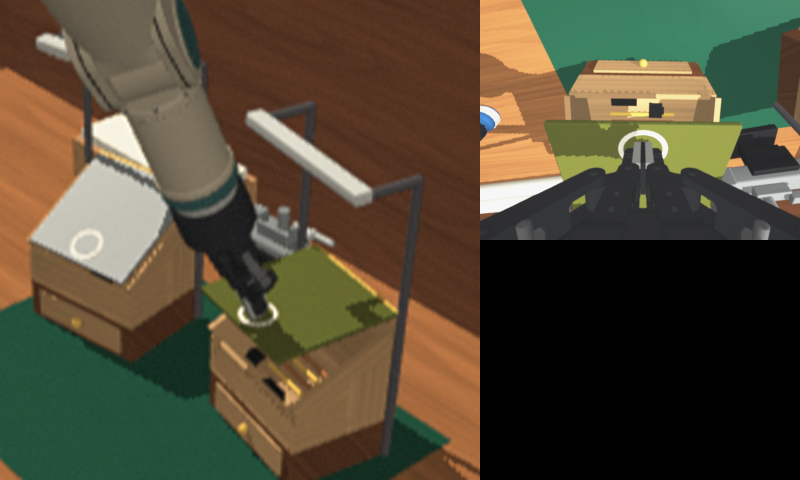

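The lid is up at about 0.4 rad and resting on the fingertip at the ring, with the grey box shut. I'll continue up with a little more lean for clearance to the bar.

{"op": "apply_moves", "data": {"increments": [{"tx": 0, "ty": 0, "tz": 0.0065, "rx": -0.02, "ry": -0.1, "rz": 0, "claw": 0}, {"tx": 0, "ty": 0, "tz": 0.013, "rx": -0.04, "ry": -0.2, "rz": 0, "claw": 0}, {"tx": 0, "ty": 0, "tz": 0.0195, "rx": -0.05, "ry": -0.3, "rz": 0, "claw": 0}, {"tx": 0.001, "ty": 0, "tz": 0.026, "rx": -0.07, "ry": -0.4, "rz": 0, "claw": 0}, {"tx": 0.002, "ty": -0.0005, "tz": 0.0325, "rx": -0.09, "ry": -0.5, "rz": 0, "claw": 0}, {"tx": 0.003, "ty": -0.001, "tz": 0.0388, "rx": -0.11, "ry": -0.6, "rz": 0, "claw": 0}, {"tx": 0.005, "ty": -0.0015, "tz": 0.0453, "rx": -0.12, "ry": -0.7, "rz": 0, "claw": 0}, {"tx": 0.007, "ty": -0.002, "tz": 0.052, "rx": -0.14, "ry": -0.8, "rz": 0, "claw": 0}, {"tx": 0.0095, "ty": -0.0025, "tz": 0.058, "rx": -0.16, "ry": -0.9, "rz": 0, "claw": 0}, {"tx": 0.012, "ty": -0.0025, "tz": 0.064, "rx": -0.18, "ry": -1.0, "rz": 0, "claw": 0}, {"tx": 0.0145, "ty": -0.003, "tz": 0.0705, "rx": -0.18, "ry": -1.0, "rz": 0, "claw": 0}, {"tx": 0.0145, "ty": -0.003, "tz": 0.0705, "rx": -0.18, "ry": -1.0, "rz": 0, "claw": 0}]}}

```text
clock: 7.55
eef_pos: [643.1, -128.7, 247.1]
tool_rot: [3.14, 0.491, 2.965]
force: [0.3, 0.7, 0.5]
width: 0.1
```

```bash
python3 st.py; python3 - <<'E'
from h import *
a=get_image("side")[:,:,::-1];b=get_image("wrist")[:,:,::-1]
A=cv2.resize(a[120:320,290:490],(480,480),interpolation=2);B=cv2.resize(b,(320,240))
c=np.zeros((480,800,3),np.uint8);c[:,:480]=A;c[:240,480:]=B;cv2.imwrite("pics/c3.png",c)
E
```

```text
[ 643.1 -128.7  247.1] [ 0.62   0.512 -0.681  1.968  0.994  0.427  0.623] F [0.29 0.69 0.46] F.a 0.33874334959421404 7.55
box [  5.3  -0.2 121.1] height 105.44415913572685
```

View pics/c3.png

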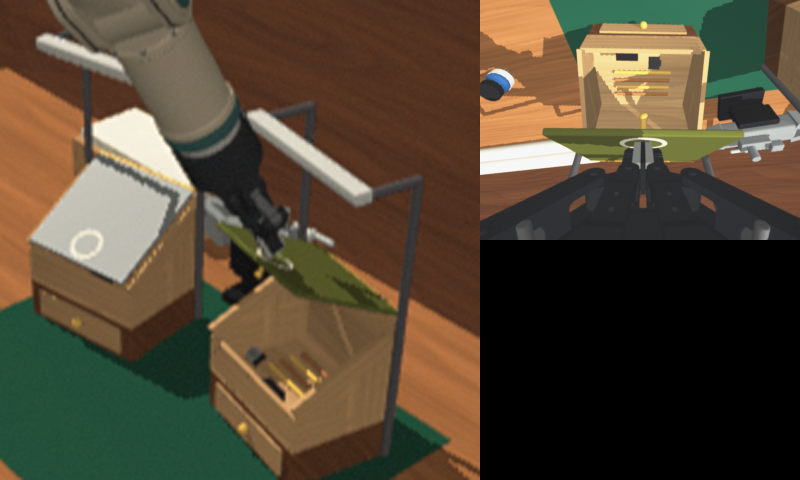

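The lid is near or at its stop and clear of the bar. I'll back out along the tool axis, slowly at first.

{"op": "apply_moves", "data": {"increments": [{"tx": -0.0014, "ty": 0.0002, "tz": 0.0026, "rx": 0, "ry": 0, "rz": 0, "claw": 0}, {"tx": -0.0028, "ty": 0.0005, "tz": 0.0053, "rx": 0, "ry": 0, "rz": 0, "claw": 0}, {"tx": -0.0042, "ty": 0.0007, "tz": 0.0079, "rx": 0, "ry": 0, "rz": 0, "claw": 0}, {"tx": -0.0055, "ty": 0.001, "tz": 0.0106, "rx": 0, "ry": 0, "rz": 0, "claw": 0}, {"tx": -0.0074, "ty": 0.0013, "tz": 0.0141, "rx": 0, "ry": 0, "rz": 0, "claw": 0}, {"tx": -0.0097, "ty": 0.0017, "tz": 0.0185, "rx": 0, "ry": 0, "rz": 0, "claw": 0}, {"tx": -0.0139, "ty": 0.0025, "tz": 0.0265, "rx": 0, "ry": 0, "rz": 0, "claw": 0}, {"tx": -0.0208, "ty": 0.0037, "tz": 0.0397, "rx": 0, "ry": 0, "rz": 0, "claw": 0}, {"tx": -0.0277, "ty": 0.0049, "tz": 0.053, "rx": 0, "ry": 0, "rz": 0, "claw": 0}, {"tx": -0.037, "ty": 0.0066, "tz": 0.0706, "rx": 0, "ry": 0, "rz": 0, "claw": 0}, {"tx": -0.0462, "ty": 0.0082, "tz": 0.0883, "rx": 0, "ry": 0, "rz": 0, "claw": 0}, {"tx": -0.0462, "ty": 0.0082, "tz": 0.0883, "rx": 0, "ry": 0, "rz": 0, "claw": 0}]}}

```text
clock: 8.85
eef_pos: [596.5, -119.9, 337.2]
tool_rot: [3.141, 0.494, 2.966]
force: [0.3, -0.1, -0.1]
width: 0.1
```

```bash
python3 st.py; python3 - <<'E'
from h import *
a=get_image("side")[:,:,::-1];b=get_image("scene")[:,:,::-1]
cv2.imwrite("pics/side4.png",a)
c=np.zeros((480,800,3),np.uint8);c[:,:480]=cv2.resize(a[120:320,290:490],(480,480),interpolation=2);c[:240,480:]=cv2.resize(b,(320,240));cv2.imwrite("pics/c4.png",c)
# expected free-edge corners (outer) at th=.95 and .85 and ring, crop coords
for t in(.8,.88,.95):
    b_=np.radians(27)-t
    for y in(-74,74):
        P=hinge+Rb.apply([-145*np.cos(b_)-6*np.sin(b_),y,-145*np.sin(b_)+6*np.cos(b_)]);print(t,y,((proj("side",P)-[290,120])*2.4).round(1))
    print("ring",((proj("side",ringat(t))-[290,120])*2.4).round(1))
E
```

```text
[ 596.5 -119.9  337.2] [ 0.838  0.359 -0.924  1.958  0.713  0.564  0.875] F [ 0.33 -0.08 -0.1 ] F.a -0.24516892607229848 8.85
box [-4.200e+01  2.000e-01  2.112e+02] height 207.234325794664
0.8 -74 [288.9 309.2]
0.8 74 [207.3 237.4]
ring [266.  272.1]
0.88 -74 [293.5 298.7]
0.88 74 [211.3 227.5]
ring [269.7 263.7]
0.95 -74 [298.2 289.5]
0.95 74 [215.5 218.8]
ring [273.4 256.4]
```

View pics/c4.png

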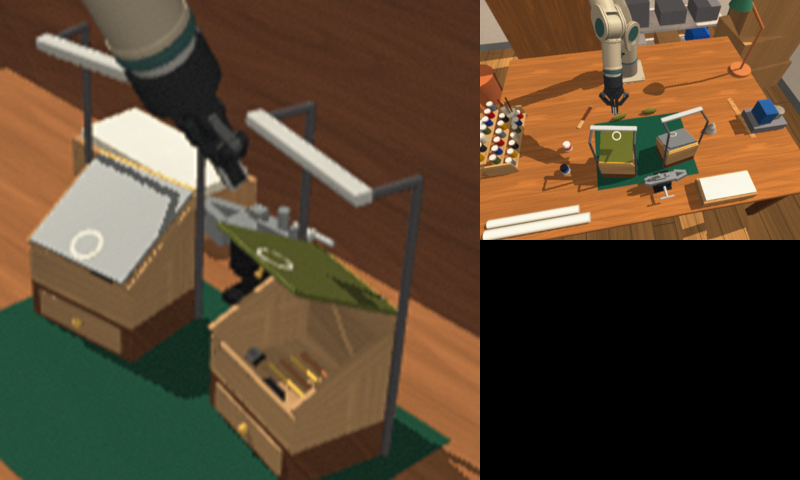

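The lid stands open with its ring at crop (274,258). The model predicts (273,256) at 0.95 rad. One numeric check of the ring before handing in.

```bash
python3 - <<'E'
from h import *
a=get_image("side")[:,:,::-1];x,y=385,212
h=cv2.cvtColor(a[y:y+30,x:x+40],cv2.COLOR_BGR2HSV)
m=((h[:,:,1]<105)&(h[:,:,2]>120)).astype('uint8')
k,l,s,c=cv2.connectedComponentsWithStats(m)
for i in range(1,k):print(s[i],(c[i]+[x,y]).round(1))
for t in(0,.8,.88,.95):print(t,proj("side",ringat(t)).round(1))
print(read_state()['qd'].round(3),read_state()['clock'])
E
```

```text
[ 0  0 12  4 31] [391.7 213. ]
[13  0  1  1  1] [398. 212.]
[15  0 10  6 23] [404.3 214. ]
[26  0  3  3  7] [412.3 213.1]
[33  3  7  6 24] [420.8 217.2]
[12 11  6  7 22] [399.  225.7]
[20 13  1  2  2] [405.  225.5]
[19 17  1  2  2] [404.  229.5]
[21 16  6  5 19] [409.1 230.2]
0 [399.8 264.3]
0.8 [400.8 233.4]
0.88 [402.4 229.9]
0.95 [403.9 226.8]
[-0.011  0.016  0.011  0.004 -0.001  0.002  0.002] 9.0
```

```bash
python3 -c "
from cell import *
print(finish_job())"
```

```text
the job is handed in; nothing more can be done
None
```

I pressed the olive lid at its white ring until it clicked, eased it up on the closed fingertips, and handed the job in at about 9 s with the lid standing open. `finish_job` gave no verdict.

- **Press:** I pushed until the lid bottomed (8.5 N, about 7 mm in). I never read the latch directly; the lid following the fingertips up confirmed the click.
- **Catch:** The lid came up at about 0.4–0.5 rad/s, estimated from the commanded path. A picture at about 0.4 rad showed it resting on the fingertips.
- **Lean:** I leaned the gripper 23° for the press instead of 27°, because a wrist joint was near its limit. I went back to about 28° during the lift to clear the light bar.
- **Refused move:** One move call was refused because some keys were missing from its rows. Nothing moved.

**Last checks:**
- **Lid angle:** The ring was at side-view pixel (404, 227.5), against (403.9, 226.8) predicted for 0.95 rad, so the lid is at about 0.94 rad. It was partly masked, so I used the outline of its pieces. A lid corner read by eye suggested slightly less, nearer 0.88–0.95 rad.
- **Surroundings:** The grey lid was shut. I saw no bystander out of place, but I did not measure their positions.
- **Gripper:** It was clear of everything, with force near zero.

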